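Open the gouge case by its twin push latches

TASK

Open the wooden gouge case on the carving bench: push down the two round brass buttons on its front ledge together, one fingertip on each, and keep both down while the sprung lid rises slowly by itself until it stops; then let go of the buttons and move clear. Do not touch the lid, and leave the mallet, stone, bottle and loose gouge where they are.

Things in the scene. Friction and masses are not known exactly. Their poses are not given: they have to be found in the camera images.
- case: Dark wooden case screwed to the bench (it cannot move), 220 mm deep (x), 260 mm wide (y), 60 mm high without the lid. Origin at the centre of its underside; its own -x side faces roughly towards the robot. The front 80 mm is a flat ledge (top 60 mm above the bench) that carries the two buttons; the 140 mm behind it is covered by the lid, 72 mm above the bench when shut (low carved relief on it reaches 75 mm).
- left_button_top (a point): Centre of the top face of the button on the case's +y side (local +y of the case): a round brass cap, 26 mm diameter, its top 14 mm above the ledge (74 mm above the bench) when up, in a dark collar of 36 mm diameter that stands 3 mm above the ledge. The centres of the two buttons are 60 mm apart on a line along the case's y; that line lies 46 mm in front of the lid's front edge.
- right_button_top (a point): The same for the identical button on the case's -y side.
- left_button (a joint): How far the left button is pushed down, m: 0 up, 0.008 fully down. A spring pushes it up with 1.5 N at the top and 5 N fully down. Its latch frees the lid beyond about 0.005; the lid only goes up when both latches are free at once.
- right_button (a joint): The same for the right button.
- lid (a joint): Opening angle of the lid, rad: 0 shut, 0.42 fully up against its stop. Hinged on its far (+x) edge, 140 mm from its front edge; driven by a spring and slowed by a damper, it takes about 1.5 to 3.5 s to rise once both latches are free, and then stays up by itself.
- lid_front (a point): Middle of the upper front edge of the lid; rises from 72 mm to about 128 mm above the bench as the lid opens.
- mallet: Loose round carver's mallet of wood standing on its head, grip upward, 205 mm tall, 84 mm across at most; origin at the centre of its foot
- oilstone: Loose grey sharpening stone lying flat, 140 x 50 x 25 mm (x, y, z); origin at the centre of its underside
- oil_bottle: Loose amber bottle of honing oil, standing, 56 mm diameter, 130 mm tall; origin at the centre of its foot
- gouge: Loose carving gouge lying in front of the case (on the robot's side), 204 mm long, 22 mm wide, 20 mm high; wooden handle toward its own -x, blade toward +x, origin on its underside near the ferrule

How it is judged:
On the way, in this order (a step that is already met when the one before it is completed fails the run):
1. both buttons are pushed in together by the fingers, the lid still near shut (value of joint each of left_button, right_button above 0.0045 m and contact force between the fingers and left_button_c0 above 0.3 N and contact force between the fingers and right_button_c0 above 0.3 N and value of joint lid below 0.1 rad), for 0.1 s.
2. the lid has risen to its stop while both buttons are still held in by the fingers (value of joint each of left_button, right_button above 0.003 m and value of joint lid above 0.395 rad and contact force between the fingers and left_button_c0 above 0.3 N and contact force between the fingers and right_button_c0 above 0.3 N), for 0.1 s.
At the end, for the whole second after the job is handed in: The lid stands open at its stop (above 0.395 rad), both buttons have come back up (less than 1.5 mm in), and mallet, oilstone, bottle and loose gouge are within 15 mm of where they began (value of joint lid above 0.395 rad and value of joint each of left_button, right_button below 0.0015 m and distance of each of mallet, oilstone, oil_bottle, gouge from where it was at the start of the episode below 0.015 m); the robot touches nothing.
It fails at once if a button was let up while the lid was still rising (value of joint lid between 0.1 and 0.38 rad and value of joint any of left_button, right_button below 0.003 m).
It fails at once if the robot touched the lid instead of letting it rise by itself (contact force between any of the fingers, the arm and lid_c0 above 1 N).
It fails at once if a bystander was moved, lifted or carried (distance of any of mallet, oilstone, oil_bottle, gouge from where it was at the start of the episode above 0.03 m).
It also fails if it takes over 38 s, if anything falls off the work surface, if the arm or the gripper's body presses on something with over 40 N, if the wrist force passes 120 N, or if a joint passes its speed limit or range.

ROBOT

A 6-joint arm with a two-finger parallel gripper is mounted at the origin on the work surface. World frame = base frame: x ahead of the robot, y to its left, z up, the work surface at z = 0. Lengths are in m, angles in rad, forces in N, time in s.
With the tool pointing down it reaches from about 0.3 to 0.875 m from the base axis. Payload 6.4 kg.
Tool frame: the origin (TCP) lies between the finger pads; the fingertips stand 19 mm ahead of it and the grasp point (between the pads) is the TCP (ctrl.tips_ahead is the z of the fingertips in the tool frame, in m); z points along the fingers, y is the line along which they close (so a half turn about z gives the same grasp; the last joint's range is limited). The gripper opens to 85 mm and grips with 20 to 120 N. Pads are 22 mm wide; open, the fingers measure 114 mm over their backs; the gripper's body (76 mm by 85 mm) begins 54 mm behind the grasp point. The pads swing forward as they close: fully open they stand 13 mm farther back than shut.
Start: joints at [0.969, 0.181, 1.607, -0, 1.354, -0.206], TCP at [0.222, 0.531, 0.25] pointing down, gripper open.
Joint ranges: [-2.99, 2.99], [-0.89, 2.07], [0.3, 2.58], [-1.14, 4.28], [0, 2.63], [-3.12, 3.12]. Speed limits (rad/s): [2.57, 2.57, 3.01, 3.14, 3.14, 3.14].

INTERFACE

Orientations are given as a unit quaternion [w, x, y, z].
In Python, from bench import readout, vision, ctrl gives the robot as it stands.
- The arm moves only by the tool play_rows, never from a script. Its arguments are lists of equal length, an entry for each row: "xyz": the shift along the tool's x, y, z in mm, a list of three; "rot": the turn, a rotation vector about the tool's x, y, z in rad, a list of three; "grip": the opening, from 0 (shut) to 1 (fully open). In form: {"xyz": [[x, y, z], ...], "rot": [[rx, ry, rz], ...], "grip": [grip, ...]}. A call has exactly 10 rows; each row is the pose to reach, as a shift and turn from the pose commanded when the call began, along the tool's axes at that moment; what a row does not reach only later rows make up. A row lasts 1/8 s, in which the tool goes at most 62.5 mm and 10.7 degrees, less where a joint would pass 70% of its speed; a pose out of reach is approached as far as the arm can. A call with a gripper value outside its range is refused whole. The fingers move at their own pace and stop on an object; the grip force is fixed at half the most. Time passes only in rows, so rows that repeat a pose let the fingers close, or fill a call up. It gives the time, the measured TCP pose, the force, the opening and the grip force at its end, in the units of the state.
- readout.get_obs(): the state, without advancing time (a new reading comes with each control period).
- vision.camera(name): name is "scene" or "top" or "wrist"; returns a dict with "color" (420x560x3 uint8, red, green, blue), "depth" (420x560 float32, m along the optical axis (not along the pixel's ray), 0 where there is no reading), "camera_matrix" (3x3 intrinsics, pixels), "extrinsics" (4x4, takes a point from camera to world coordinates); the wrist camera has in their place "hand_eye" (4x4, takes a point from camera to tool coordinates, whose origin is the TCP and whose axes are the flange's). Camera axes: x right, y down, z forward; pixel columns grow to the right and rows downward; lengths in m; the calibration is good to about 2 mm. A picture is of the moment at which its call begins: read the wrist's pose just before it.
- ctrl.hand_in(): hands the job in; it is judged then, once.
The state is a dict: "time_s": time; "q": joint angles; "dq": joint speeds; "joint_efforts": joint torques, N m; "eef_pos": TCP position; "eef_rot": TCP orientation; "wrist_force": force on the tool from outside, world axes, zero at the start; "torque": the same for the moment, N m; "opening": opening from 0.0 (shut) to 1.0 (fully open); "grasp_force": force on a finger pad.
Only numpy, scipy, OpenCV 4.12 (cv2) and the standard library are available. Lean on these libraries where they do the work, as an engineer would, in place of code of your own. Each camera call takes 0.05 s, during which the arm holds its last target. There are 200 camera calls.

## Working session

There is one attempt and no reset: what is moved stays moved. The work goes in short steps, Python scripts to look and compute and a tool call to move; the robot and the scene stay as the last step left them, time stands still between calls to the robot, and variables do not carry over. Pictures are saved under pics/ and viewed, at most 10 in all, crops included, and the job is handed in when it is done.

Besides the shell and the picture viewer there is one more tool, called after "Emit:" in YAML: its name, and indented under it one key for each argument. play_rows: Moves the arm, as the interface text tells. Its arguments: {"type":"object","properties":{"xyz":{"type":"array","items":{"type":"array","items":{"type":"number"}}},"rot":{"type":"array","items":{"type":"array","items":{"type":"number"}}},"grip":{"type":"array","items":{"type":"number"}}},"required":["xyz","rot","grip"]}

```bash
mkdir -p pics; ls; python3 - <<'E'
from bench import readout, vision, ctrl
import cv2,numpy as np
o=readout.get_obs(); print(o, ctrl.tips_ahead)
for n in("top","scene"):
    c=vision.camera(n); cv2.imwrite(f"pics/{n}0.png",c["color"][:,:,::-1]); np.savez(f"{n}0.npz",**c)
    print(c["camera_matrix"],c["extrinsics"])
E
```

```text
pics
{'time_s': 0.0, 'q': array([ 9.68690056e-01,  1.81563743e-01,  1.60801725e+00,  2.82181001e-05,
        1.35380940e+00, -2.06296263e-01]), 'dq': array([ 0.00037304, -0.00256237,  0.00020248, -0.00092174,  0.00069218,
        0.00041601]), 'joint_efforts': array([ 2.98354171e-03, -4.44870651e+01, -3.51348281e+01,  1.03977693e-04,
        9.03252047e-03,  3.93091545e-05]), 'eef_pos': array([0.22136371, 0.53011081, 0.2493669 ]), 'eef_rot': array([-3.66176834e-04,  1.96618572e-01,  9.80479642e-01, -8.21018020e-04]), 'wrist_force': array([ 0.62267593,  0.28795191, -0.08635158]), 'torque': array([0.03926257, 0.00571019, 0.01999018]), 'grasp_force': 0.0, 'opening': 0.9991490629005045} 0.019
[[474.35630251   0.         287.79140841]
 [  0.         474.35630251 209.53655233]
 [  0.           0.           1.        ]] [[-0.02551123 -0.99127083  0.12934957  0.46800638]
 [-0.99952303  0.02304028 -0.02056369  0.07853246]
 [ 0.01740393 -0.12981248 -0.99138581  0.97692974]
 [ 0.          0.          0.          1.        ]]
[[475.01439779   0.         273.69750847]
 [  0.         475.01439779 200.61037596]
 [  0.           0.           1.        ]] [[ 0.15820908  0.74967317 -0.64261966  1.20264457]
 [ 0.98740272 -0.11853722  0.10480834 -0.01753089]
 [ 0.00239765 -0.65110604 -0.75898299  0.80224369]
 [ 0.          0.          0.          1.        ]]
```

View pics/top0.png

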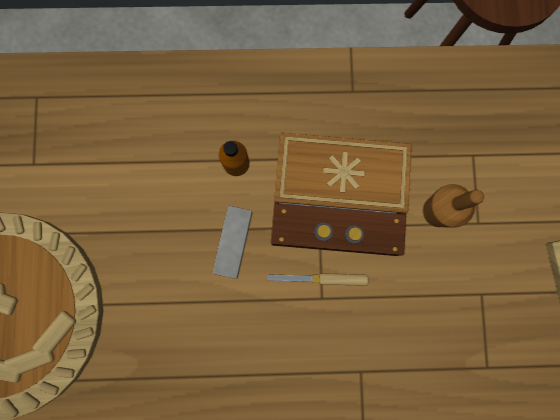

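View pics/scene0.png

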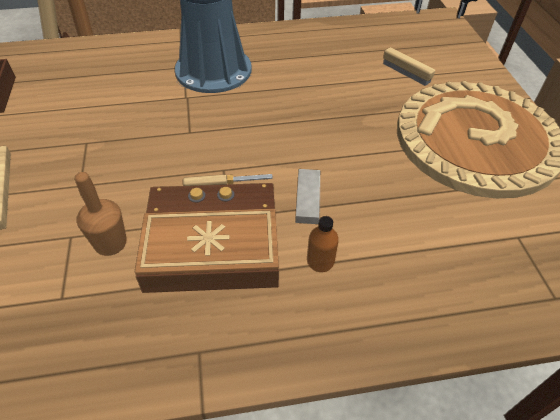

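The top view shows the buttons at about (324,231) and (355,234), the gouge in front of the case at row 279, and the lid behind it at rows 133–210. In the scene view the buttons are at (197,194) and (226,193). Next I'll measure the buttons.

```bash
cat > h.py <<'E'
import numpy as np,cv2
def ray(c,uv,z):
    K=c["camera_matrix"];E=c["extrinsics"]
    d=E[:3,:3]@np.linalg.solve(K,[uv[0],uv[1],1]);o=E[:3,3]
    return o+d*(z-o[2])/d[2]
def dpt(c,uv,r=2):
    u,v=int(round(uv[0])),int(round(uv[1])); z=np.median(c["depth"][v-r:v+r+1,u-r:u+r+1])
    p=np.linalg.solve(c["camera_matrix"],[uv[0],uv[1],1])*z
    return c["extrinsics"][:3,:3]@p+c["extrinsics"][:3,3]
E
python3 - <<'E'
from h import *
for n,pts in(("top",[(324,231),(355,234)]),("scene",[(226,193),(197,194)])):
    c=np.load(n+"0.npz"); hsv=cv2.cvtColor(c["color"],cv2.COLOR_RGB2HSV)
    print([hsv[p[1],p[0]] for p in pts])
    for p in pts:
        h0=hsv[p[1],p[0]].astype(int)
        m=((abs(hsv[...,0].astype(int)-h0[0])<6)&(hsv[...,1]>100)&(hsv[...,2]>h0[2]-40)).astype(np.uint8)
        w=np.zeros_like(m);cv2.circle(w,p,13,1,-1);m&=w
        k,l,s,ce=cv2.connectedComponentsWithStats(m); i=1+np.argmax(s[1:,4])
        print(n,s[i],ce[i],ray(c,ce[i],.074).round(4),dpt(c,ce[i]).round(4))
c=np.load("top0.npz")
for nm,p in dict(lidFL=(275,204),lidFR=(408,211),ledFL=(272,244),ledFR=(404,254),lidBL=(281,133),lidBR=(411,144)).items():
    print(nm,ray(c,p,.06 if 'led' in nm else .072).round(3))
print('gouge',ray(c,(267,278),.01).round(3),ray(c,(368,280),.01).round(3),'mallet tip',dpt(c,(477,197)),'mal',ray(c,(445,215),.05))
b=cv2.resize(c["color"][120:300,200:480,::-1],None,fx=2.8,fy=2.8,interpolation=cv2.INTER_CUBIC);cv2.imwrite("pics/crop.png",b)
E
```

```text
[array([ 22, 178, 152], dtype=uint8), array([ 22, 180, 152], dtype=uint8)]
top [318 225  13  13 128] [323.625  230.8125] [ 0.5432 -0.0076  0.074 ] [ 0.5431 -0.0075  0.0755]
top [349 227  13  13 132] [354.87121212 233.41666667] [ 0.5368 -0.0673  0.074 ] [ 0.5367 -0.067   0.0754]
[array([ 19, 138, 207], dtype=uint8), array([ 19, 140, 209], dtype=uint8)]
scene [220 187  11   9  76] [225.03947368 190.60526316] [ 0.5437 -0.0115  0.074 ] [ 0.546  -0.0115  0.0766]
scene [190 188  12   8  77] [195.80519481 191.58441558] [ 0.537 -0.071  0.074] [ 0.539  -0.0708  0.0762]
lidFL [0.597 0.084 0.072]
lidFR [ 0.578 -0.172  0.072]
ledFL [0.521 0.092 0.06 ]
ledFR [ 0.496 -0.163  0.06 ]
lidBL [0.738 0.069 0.072]
lidBR [ 0.711 -0.186  0.072]
gouge [0.456 0.104 0.01 ] [ 0.447 -0.1    0.01 ] mallet tip [ 0.58241738 -0.25190495  0.20484877] mal [ 0.57080935 -0.25158841  0.05      ]
```

View pics/crop.png

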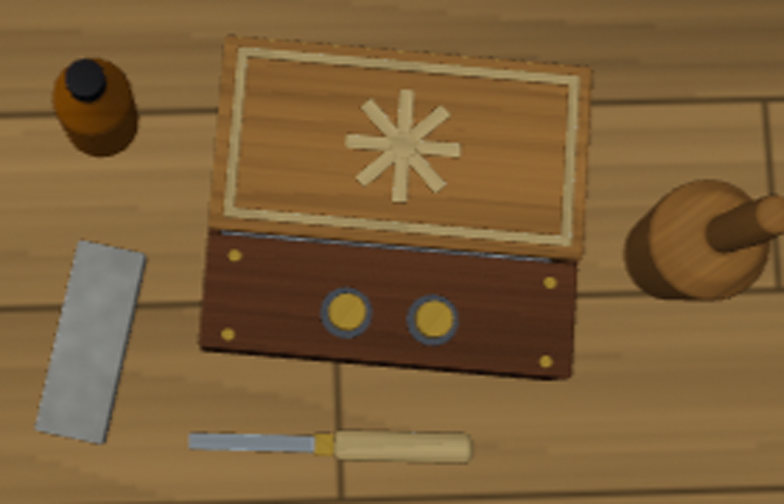

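```bash
cat >> h.py <<'E'
from scipy.spatial.transform import Rotation as R
def rel(o,pos,yaw=-5.8):
    "shift(mm), rotvec to put TCP at pos, tool down, tool y along case y"
    q=np.asarray(o["eef_rot"]);A=R.from_quat(q[[1,2,3,0]])
    s,c=np.sin(np.radians(yaw)),np.cos(np.radians(yaw))
    y=np.array([-s,c,0]);z=np.array([0,0,-1.]);T=R.from_matrix(np.c_[np.cross(y,z),y,z])
    if (A.inv()*T).magnitude()>1.6: T=T*R.from_rotvec([0,0,np.pi])
    return A.inv().apply(np.asarray(pos)-o["eef_pos"])*1000,(A.inv()*T).as_rotvec()
E
python3 - <<'E'
from h import *
from bench import readout,vision
o=readout.get_obs();print(rel(o,[.525,-.04,.22]));c=vision.camera("wrist");print(c["hand_eye"].round(3),c["camera_matrix"])
E
```

```text
(array([-499.96724121, -408.99983028,   29.93468848]), array([-0.00142402, -0.00054378, -0.29458354]))
[[-0.    -0.955 -0.296  0.076]
 [ 1.    -0.     0.001 -0.   ]
 [-0.001 -0.296  0.955 -0.125]
 [ 0.     0.     0.     1.   ]] [[375.63461159   0.         278.60261706]
 [  0.         375.63461159 211.0028655 ]
 [  0.           0.           1.        ]]
```

Emit:
play_rows:
  xyz:
    - [-30,-25,0]
    - [-85,-70,2]
    - [-135,-110,5]
    - [-185,-150,8]
    - [-235,-190,11]
    - [-285,-232,15]
    - [-335,-273,18]
    - [-385,-315,22]
    - [-425,-348,25]
    - [-460,-376,28]
  rot:
    - [0,0,-0.02]
    - [0,0,-0.05]
    - [0,0,-0.08]
    - [0,0,-0.11]
    - [0,0,-0.14]
    - [0,0,-0.17]
    - [0,0,-0.2]
    - [0,0,-0.23]
    - [0,0,-0.26]
    - [0,0,-0.29]
  grip: [1,1,0.9,0.8,0.7,0.6,0.54,0.54,0.54,0.54]

```text
time_s: 1.4
eef_pos: [0.5018, 0.0041, 0.2222]
eef_rot: [0.0, 0.053, 0.999, 0.0]
wrist_force: [0.3, 0.8, 1.2]
opening: 0.539
grasp_force: 0.0
```

```bash
python3 - <<'E'
from h import *
from bench import readout
o=readout.get_obs();print(o["eef_pos"],o["opening"],o["q"],rel(o,[.525,-.04,.20]))
E
```

```text
[0.50176595 0.00406964 0.22215358] 0.5394442100736774 [-2.28933699e-01  4.37217569e-02  1.81723548e+00  1.17649703e-04
  1.28041096e+00 -1.69397356e+00] (array([-27.75235734, -41.37178019,  22.15666055]), array([ 8.37596213e-05,  2.36799637e-04, -4.56103832e-03]))
```

Emit:
play_rows:
  xyz:
    - [-7,-10,5]
    - [-14,-20,11]
    - [-21,-31,16]
    - [-28,-41,22]
    - [-28,-41,22]
    - [-28,-41,22]
    - [-28,-41,22]
    - [-28,-41,22]
    - [-28,-41,22]
    - [-28,-41,22]
  rot:
    - [0,0,0]
    - [0,0,-0.005]
    - [0,0,-0.005]
    - [0,0,-0.005]
    - [0,0,-0.005]
    - [0,0,-0.005]
    - [0,0,-0.005]
    - [0,0,-0.005]
    - [0,0,-0.005]
    - [0,0,-0.005]
  grip: [0.54,0.54,0.54,0.54,0.54,0.54,0.54,0.54,0.54,0.54]

```text
time_s: 2.65
eef_pos: [0.5247, -0.0374, 0.2004]
eef_rot: [0.0, 0.05, 0.999, -0.0]
wrist_force: [0.2, -0.1, -0.3]
opening: 0.54
grasp_force: 0.0
```

```bash
python3 - <<'E'
from h import *
from bench import readout,vision
o=readout.get_obs();c=dict(vision.camera("wrist"))
q=o["eef_rot"];T=np.eye(4);T[:3,:3]=R.from_quat(q[[1,2,3,0]]).as_matrix();T[:3,3]=o["eef_pos"];c["extrinsics"]=T@c["hand_eye"]
np.savez("w1.npz",**c);cv2.imwrite("pics/w1.png",c["color"][:,:,::-1]);print(o["eef_pos"],o["opening"])
K=c["camera_matrix"]
for p in([.5403,-.0085,.074],[.5368,-.068,.074]):
    v=np.linalg.inv(c["extrinsics"])@np.r_[p,1];print((K@v[:3]/v[2])[:2])
E
```

```text
[ 0.52467525 -0.03738506  0.20037732] 0.5404357567096522
[321.57476244 225.12876354]
[237.63807786 228.48133192]
```

View pics/w1.png

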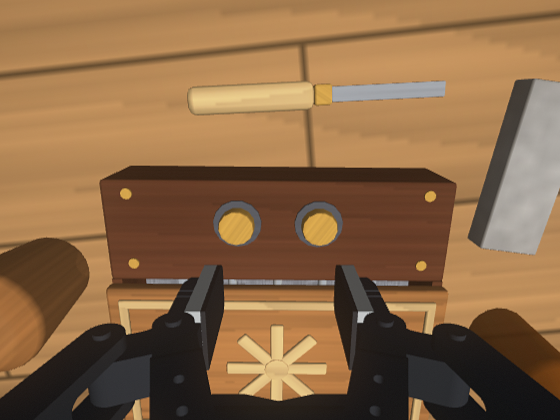

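The wrist view shows the buttons at about (236,228) and (320,228), close to the prediction. The finger pads end near (215,267) and (345,267). I'll measure both in the tool frame.

```bash
python3 - <<'E'
from h import *
c=dict(np.load("w1.npz"));hsv=cv2.cvtColor(c["color"],cv2.COLOR_RGB2HSV);P=[]
for p in((236,228),(320,228)):
    h0=hsv[p[1],p[0]].astype(int)
    m=((abs(hsv[...,0].astype(int)-h0[0])<6)&(hsv[...,1]>100)&(hsv[...,2]>h0[2]-45)).astype(np.uint8)
    w=np.zeros_like(m);cv2.circle(w,p,28,1,-1);m&=w
    ct=max(cv2.findContours(m,0,1)[0],key=cv2.contourArea);e=cv2.fitEllipse(cv2.convexHull(ct))
    print(h0,e,dpt(c,e[0]).round(4)); P.append(ray(c,e[0],.074)); print(P[-1].round(4))
d=P[1]-P[0];print(np.linalg.norm(d),np.degrees(np.arctan2(-d[0],d[1])),(P[0]+P[1])/2)
# screw line yaw
S=[ray(c,s,.061) for s in((126,194),(430,197),(134,264),(421,266))]
for a,b in((0,1),(2,3)):
    d=S[b]-S[a];print("screw yaw",np.degrees(np.arctan2(-d[0],d[1])),np.linalg.norm(d))
# finger points in tool frame
D=c["depth"];v,u=np.mgrid[0:420,0:560];pc=np.linalg.solve(c["camera_matrix"],np.stack([u.ravel(),v.ravel(),np.ones(u.size)]))*D.ravel()
t=c["hand_eye"][:3,:3]@pc+c["hand_eye"][:3,3:4]
ok=(D.ravel()>.05)&(t[2]<.06)&(abs(t[0])<.03)
for s in(-1,1):
    k=ok&(np.sign(t[1])==s)&(t[2]>-.02);q=t[:,k];print(s,k.sum(),"zmax",np.percentile(q[2],[50,90,99,100]).round(4))
    k2=q[2]>np.percentile(q[2],99)-.006;print("tip x",np.percentile(q[0,k2],[1,50,99]).round(4),"y",np.percentile(q[1,k2],[1,50,99]).round(4))
E
```

```text
[ 19 163 206] ((235.3274688720703, 228.28225708007812), (31.89907455444336, 34.2042350769043), 100.51290130615234) [ 0.536  -0.0694  0.0755]
[ 0.5365 -0.0696  0.074 ]
[ 19 163 206] ((319.9162292480469, 228.97723388671875), (31.791831970214844, 34.25118637084961), 72.36570739746094) [ 0.5426 -0.01    0.0752]
[ 0.5431 -0.0099  0.074 ]
0.06010789639688671 -6.293309844627556 [ 0.53977984 -0.03973995  0.074     ]
screw yaw -6.374279178364864 0.22106251212111278
screw yaw -6.234663340126412 0.22123726889260298
-1 2214 zmax [-0.0061  0.0075  0.0138  0.0154]
tip x [-0.0103  0.0053  0.0114] y [-0.0341 -0.0234 -0.0231]
1 2205 zmax [-0.0059  0.0076  0.0139  0.0152]
tip x [-0.0105  0.0056  0.0114] y [0.0226 0.0229 0.0341]
```

```bash
python3 - <<'E'
from h import *
from bench import readout
o=readout.get_obs();print(rel(o,[.538,-.0397,.097],-6.3))
E
```

```text
(array([-13.52580772,  -0.94370514, 103.30167491]), array([-7.68202254e-06,  6.88141623e-06,  9.22302702e-03]))
```

Emit:
play_rows:
  xyz:
    - [-5,0,10]
    - [-10,-1,25]
    - [-13.5,-1,42]
    - [-13.5,-1,60]
    - [-13.5,-1,76]
    - [-13.5,-1,88]
    - [-13.5,-1,96]
    - [-13.5,-1,101]
    - [-13.5,-1,103]
    - [-13.5,-1,103]
  rot:
    - [0,0,0]
    - [0,0,0.005]
    - [0,0,0.01]
    - [0,0,0.01]
    - [0,0,0.01]
    - [0,0,0.01]
    - [0,0,0.01]
    - [0,0,0.01]
    - [0,0,0.01]
    - [0,0,0.01]
  grip: [0.55,0.55,0.55,0.55,0.55,0.55,0.55,0.55,0.55,0.55]

```text
time_s: 3.95
eef_pos: [0.5382, -0.0399, 0.0976]
eef_rot: [0.0, 0.055, 0.998, -0.0]
wrist_force: [0.2, -1.0, -0.2]
opening: 0.551
grasp_force: 0.0
```

```bash
python3 - <<'E'
from h import *
from bench import readout,vision
o=readout.get_obs();c=vision.camera("wrist");cv2.imwrite("pics/w2.png",c["color"][:,:,::-1]);print(o["eef_pos"],o["opening"],o["wrist_force"],rel(o,[.538,-.0397,.081],-6.3))
E
```

```text
[ 0.53821407 -0.03985905  0.09756152] 0.5514609419466752 [ 0.20739946 -1.00329225 -0.19008475] (array([ 0.23932757,  0.13566164, 16.56138714]), array([-7.66343800e-05,  5.41732980e-04, -8.90675954e-04]))
```

View pics/w2.png

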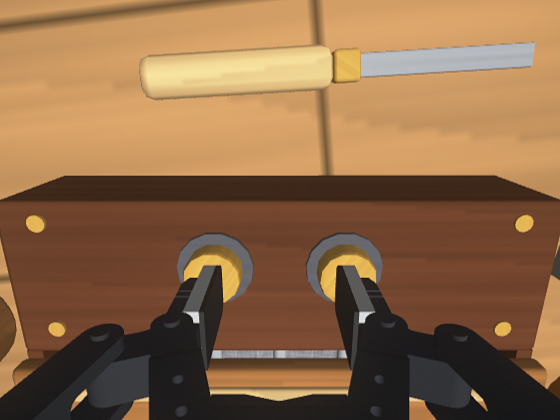

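Both tips sit over the buttons: caps at about (213,270) and (347,270), tips at (213,267) and (347,267). Now I'll press.

Emit:
play_rows:
  xyz:
    - [0,0,5]
    - [0,0,8]
    - [0,0,11]
    - [0,0,14]
    - [0,0,16]
    - [0,0,16.5]
    - [0,0,16.5]
    - [0,0,16.5]
    - [0,0,16.5]
    - [0,0,16.5]
  rot:
    - [0,0,0]
    - [0,0,0]
    - [0,0,0]
    - [0,0,0]
    - [0,0,0]
    - [0,0,0]
    - [0,0,0]
    - [0,0,0]
    - [0,0,0]
    - [0,0,0]
  grip: [0.55,0.55,0.55,0.55,0.55,0.55,0.55,0.55,0.55,0.55]

```text
time_s: 5.25
eef_pos: [0.5382, -0.0398, 0.0824]
eef_rot: [0.0, 0.055, 0.998, -0.0]
wrist_force: [-6.4, 0.9, 16.9]
opening: 0.552
grasp_force: 8.2
```

```bash
cat > lid.py <<'E'
import sys
from h import *
from bench import readout,vision
o=readout.get_obs();print(o["time_s"],o["eef_pos"],o["opening"],o["wrist_force"],o["torque"])
c=vision.camera("scene");cv2.imwrite(f"pics/{sys.argv[1]}.png",c["color"][:,:,::-1])
c0=np.load("scene0.npz")
for p in((165,240),(250,240),(208,225)):print(p,dpt(c0,p).round(4),dpt(c,p).round(4))
E
python3 lid.py s1
```

```text
5.25 [ 0.53816813 -0.03983367  0.08243087] 0.5516493598541196 [-6.42623628  0.94991699 16.87900945] [ 0.28215795  1.12806374 -0.04651989]
(165, 240) [ 0.65   -0.1349  0.0731] [ 0.6562 -0.1336  0.0814]
(250, 240) [0.6751 0.0235 0.0732] [0.6805 0.023  0.0807]
(208, 225) [ 0.6292 -0.0522  0.0761] [ 0.6384 -0.0516  0.0877]
```

The buttons are at their stop and the lid is rising, so I'll hold.

Emit:
play_rows:
  xyz:
    - [0,0,0]
    - [0,0,0]
    - [0,0,0]
    - [0,0,0]
    - [0,0,0]
    - [0,0,0]
    - [0,0,0]
    - [0,0,0]
    - [0,0,0]
    - [0,0,0]
  rot:
    - [0,0,0]
    - [0,0,0]
    - [0,0,0]
    - [0,0,0]
    - [0,0,0]
    - [0,0,0]
    - [0,0,0]
    - [0,0,0]
    - [0,0,0]
    - [0,0,0]
  grip: [0.55,0.55,0.55,0.55,0.55,0.55,0.55,0.55,0.55,0.55]

```text
time_s: 6.55
eef_pos: [0.5382, -0.0399, 0.0824]
eef_rot: [0.0, 0.055, 0.998, -0.0]
wrist_force: [-7.1, 1.6, 16.7]
opening: 0.553
grasp_force: 8.2
```

Emit:
play_rows:
  xyz:
    - [0,0,0]
    - [0,0,0]
    - [0,0,0]
    - [0,0,0]
    - [0,0,0]
    - [0,0,0]
    - [0,0,0]
    - [0,0,0]
    - [0,0,0]
    - [0,0,0]
  rot:
    - [0,0,0]
    - [0,0,0]
    - [0,0,0]
    - [0,0,0]
    - [0,0,0]
    - [0,0,0]
    - [0,0,0]
    - [0,0,0]
    - [0,0,0]
    - [0,0,0]
  grip: [0.55,0.55,0.55,0.55,0.55,0.55,0.55,0.55,0.55,0.55]

```text
time_s: 7.8
eef_pos: [0.5382, -0.0398, 0.0824]
eef_rot: [-0.0, 0.055, 0.998, -0.0]
wrist_force: [-6.9, 1.5, 16.4]
opening: 0.552
grasp_force: 8.2
```

Emit:
play_rows:
  xyz:
    - [0,0,0]
    - [0,0,0]
    - [0,0,0]
    - [0,0,0]
    - [0,0,0]
    - [0,0,0]
    - [0,0,0]
    - [0,0,0]
    - [0,0,0]
    - [0,0,0]
  rot:
    - [0,0,0]
    - [0,0,0]
    - [0,0,0]
    - [0,0,0]
    - [0,0,0]
    - [0,0,0]
    - [0,0,0]
    - [0,0,0]
    - [0,0,0]
    - [0,0,0]
  grip: [0.55,0.55,0.55,0.55,0.55,0.55,0.55,0.55,0.55,0.55]

```text
time_s: 9.05
eef_pos: [0.5382, -0.0398, 0.0824]
eef_rot: [0.0, 0.055, 0.998, -0.0]
wrist_force: [-6.3, 1.4, 16.8]
opening: 0.551
grasp_force: 8.2
```

```bash
python3 lid.py s2
```

```text
9.05 [ 0.53816813 -0.03983821  0.08243223] 0.5510234172563085 [-6.28489862  1.44757152 16.79104738] [ 0.20536331  1.16150364 -0.04102932]
(165, 240) [ 0.65   -0.1349  0.0731] [ 0.6683 -0.131   0.0973]
(250, 240) [0.6751 0.0235 0.0732] [0.6906 0.0223 0.0946]
(208, 225) [ 0.6292 -0.0522  0.0761] [ 0.6558 -0.0506  0.1097]
```

View pics/s2.png

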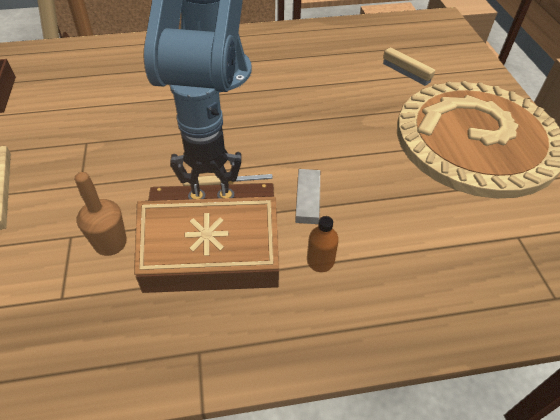

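The lid now covers rows 200–275 and stands raised, with the fingers still on the buttons at (197,194) and (226,194). I'll fit its angle and check that it has stopped.

```bash
cat > ang.py <<'E'
from h import *
from bench import vision
def ang(c):
    P=np.array([dpt(c,(u,v),0) for u in list(range(152,185,4))+list(range(236,266,4)) for v in range(216,258,3)])
    n=np.linalg.svd(P-np.median(P,0))[2][2];return np.arccos(abs(n[2]))
print(ang(np.load("scene0.npz")),ang(vision.camera("scene")))
E
python3 ang.py
```

```text
0.8964520156193363 0.8903397218700972
```

Emit:
play_rows:
  xyz:
    - [0,0,0]
    - [0,0,0]
    - [0,0,0]
    - [0,0,0]
    - [0,0,0]
    - [0,0,0]
    - [0,0,0]
    - [0,0,0]
    - [0,0,0]
    - [0,0,0]
  rot:
    - [0,0,0]
    - [0,0,0]
    - [0,0,0]
    - [0,0,0]
    - [0,0,0]
    - [0,0,0]
    - [0,0,0]
    - [0,0,0]
    - [0,0,0]
    - [0,0,0]
  grip: [0.55,0.55,0.55,0.55,0.55,0.55,0.55,0.55,0.55,0.55]

```text
time_s: 10.4
eef_pos: [0.5382, -0.0398, 0.0824]
eef_rot: [-0.0, 0.055, 0.998, -0.0]
wrist_force: [-7.3, 2.0, 16.7]
opening: 0.552
grasp_force: 8.2
```

```bash
python3 ang.py
```

```text
0.8964520156193363 0.41079246160617366
```

```bash
sed -i 's/    n=np/    P=P[(P[:,2]>.05)\&(P[:,2]<.16)]\n    n=np/' ang.py; python3 ang.py; python3 ang.py
```

```text
0.00834350979977131 0.4113321793893105
0.00834350979977131 0.39802572840197337
```

Emit:
play_rows:
  xyz:
    - [0,0,0]
    - [0,0,0]
    - [0,0,0]
    - [0,0,0]
    - [0,0,0]
    - [0,0,0]
    - [0,0,0]
    - [0,0,0]
    - [0,0,0]
    - [0,0,0]
  rot:
    - [0,0,0]
    - [0,0,0]
    - [0,0,0]
    - [0,0,0]
    - [0,0,0]
    - [0,0,0]
    - [0,0,0]
    - [0,0,0]
    - [0,0,0]
    - [0,0,0]
  grip: [0.55,0.55,0.55,0.55,0.55,0.55,0.55,0.55,0.55,0.55]

```text
time_s: 11.8
eef_pos: [0.5382, -0.0398, 0.0824]
eef_rot: [0.0, 0.055, 0.998, -0.0]
wrist_force: [-6.3, 0.9, 16.4]
opening: 0.553
grasp_force: 8.2
```

```bash
for i in 1 2 3 4; do python3 ang.py; done; python3 lid.py s3
```

```text
0.00834350979977131 0.4026910833446652
0.00834350979977131 0.4003451564967254
0.00834350979977131 0.40555518166922544
0.00834350979977131 0.3968406682609134
12.0 [ 0.53816314 -0.03984028  0.08243563] 0.5528037540792783 [-6.20914693  1.1963463  16.36858465] [ 0.22029708  1.20095928 -0.00172173]
(165, 240) [ 0.65   -0.1349  0.0731] [ 0.6681 -0.1311  0.097 ]
(250, 240) [0.6751 0.0235 0.0732] [0.6901 0.0223 0.0939]
(208, 225) [ 0.6292 -0.0522  0.0761] [ 0.6552 -0.0506  0.109 ]
```

The lid has stopped: the angle is steady at about 0.40 rad within measurement noise, and the heights match those 3 s earlier. I'll release straight up, leaning towards the robot.

Emit:
play_rows:
  xyz:
    - [0,0,-5]
    - [1,0,-12]
    - [4,0,-22]
    - [8,0,-37]
    - [14,0,-55]
    - [22,0,-75]
    - [30,0,-95]
    - [38,0,-115]
    - [42,0,-125]
    - [42,0,-125]
  rot:
    - [0,0,0]
    - [0,0,0]
    - [0,0,0]
    - [0,0,0]
    - [0,0,0]
    - [0,0,0]
    - [0,0,0]
    - [0,0,0]
    - [0,0,0]
    - [0,0,0]
  grip: [0.55,0.55,0.55,0.55,0.55,0.55,0.55,0.55,0.55,0.55]

```text
time_s: 13.3
eef_pos: [0.4965, -0.0352, 0.2067]
eef_rot: [0.001, 0.055, 0.998, -0.0]
wrist_force: [1.0, -0.5, -0.5]
opening: 0.551
grasp_force: 0.0
```

```bash
python3 ang.py; python3 lid.py s4
```

```text
0.00834350979977131 0.3990442497652119
13.35 [ 0.49625335 -0.03518117  0.20586609] 0.5472818865479029 [ 0.28893376 -0.26053788  0.01501967] [-0.05230122 -0.00443892  0.03953448]
(165, 240) [ 0.65   -0.1349  0.0731] [ 0.6681 -0.1311  0.097 ]
(250, 240) [0.6751 0.0235 0.0732] [0.6907 0.0223 0.0947]
(208, 225) [ 0.6292 -0.0522  0.0761] [ 0.6554 -0.0506  0.1093]
```

View pics/s4.png

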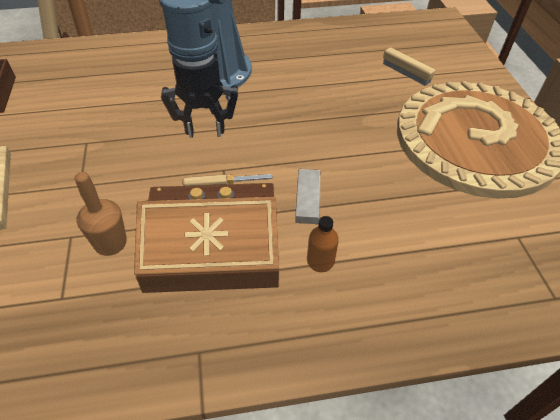

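The gripper is clear at (200,120), the lid is open at rows 200–275, the buttons are up at (197,193) and (226,192), and the loose items have not moved.

```bash
python3 -c "
from bench import ctrl
print(ctrl.hand_in())"
```

```text
the job is handed in; nothing more can be done
None
```

I pressed both buttons together and held them until the lid stopped at about 0.40 rad, then released them and moved clear; the loose items look unmoved, and the job is handed in with no verdict returned.

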